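Ready a vial and hold the sprung chamber lid at its index

ROBOT

A 6-joint arm with a two-finger parallel gripper is mounted at the origin on a cart in front of the work surface, level with it; the furniture and walls round the work are solid. World frame = base frame: x ahead of the robot, y to its left, z up, the work surface at z = 0. Lengths are in m, angles in degrees, forces in N, time in s.
With the tool pointing down it reaches from about 0.375 to 0.9 m from the base axis. Payload 3.1 kg.
Tool frame: the origin (TCP) lies at the very end of the fingers, on their centre line; the grasp point (between the pads) lies bot.grip_point_offset behind it (bot.grip_point_offset is the distance from the TCP to the grasp point, in m); z points along the fingers, y is the line along which they close (so a half turn about z gives the same grasp; the last joint's range is limited). The gripper opens to 87 mm and grips with 3 to 60 N. Pads are 19 mm wide; open, the fingers measure 117 mm over their backs; the gripper's body (75 mm by 190 mm) begins 51 mm behind the grasp point.
Start: joints at [58.528, 30.224, 82.088, -0, 67.689, -10.227], TCP at [0.226, 0.583, 0.197] pointing down, gripper open.
Joint ranges: [-176.69, 176.69], [-43.24, 126.21], [12.49, 139.97], [-82, 262], [0, 151.66], [-163.58, 163.58]. Speed limits (degrees/s): [159.86, 159.86, 180, 180, 180, 180].

INTERFACE

Orientations are given as a 3x3 rotation matrix whose columns are the frame's x, y, z axes.
In Python, from rig import bot, viewer, ticket gives the robot as it stands.
- The arm moves only by the tool servo_tool, never from a script. Its argument "targets" is a list of rows, each an object with "offset": the shift along the tool's x, y, z in m, a list of three; "dr": the turn, a rotation vector about the tool's x, y, z in degrees, a list of three. In form: [{"offset": [x, y, z], "dr": [ax, ay, az]}, ...]. A call has 1 to 20 rows; each row is the pose to reach, as a shift and turn from the pose commanded when the call began, along the tool's axes at that moment; what a row does not reach only later rows make up. A row lasts 1/12 s, in which the tool goes at most 41.7 mm and 7.16 degrees, less where a joint would pass 70% of its speed; a pose out of reach is approached as far as the arm can. A call with a gripper value outside its range is refused whole. "gripper" is the gripper command: -1 is fully open, 1 is shut, values between are in proportion, set as the call begins (left out, the last holds). The fingers move at their own pace and stop on an object; the grip force is fixed at half the most. Time passes only in rows, so rows that repeat a pose let the fingers close. It gives the time, the measured TCP pose, the force, the opening and the grip force at its end, in the units of the state.
- bot.read_state(): the state, without advancing time (a new reading comes with each control period).
- viewer.capture(name): name is "side" or "top" or "wrist"; returns a dict with "color" (420x560x3 uint8, red, green, blue), "camera_matrix" (3x3 intrinsics, pixels), "R" (3x3) and "t" (3): a world point X has camera coordinates R X + t. Camera axes: x right, y down, z forward; pixel columns grow to the right and rows downward; lengths in m; the calibration is good to about 2 mm. A picture is of the moment at which its call begins. There is no depth.
- ticket.hand_in(): hands the job in; it is judged then, once.
The state is a dict: "time_s": time; "joint_positions": joint angles; "qvel": joint speeds; "tau": joint torques, N m; "position": TCP position; "tcp_rot": TCP orientation; "force": force on the tool from outside, world axes, zero at the start; "moment": the same for the moment, N m; "opening": opening from 0.0 (shut) to 1.0 (fully open); "grasp_force": force on a finger pad.
Only numpy, scipy, OpenCV 4.12 (cv2) and the standard library are available. Lean on these libraries where they do the work, as an engineer would, in place of code of your own. Each camera call takes 0.05 s, during which the arm holds its last target. There are 200 camera calls.

TASK

Lift the glass sample vial out of the tray and stand it upright in the round loading seat beside the sample chamber, so that it is at hand. Then raise the chamber's sprung lid by its bar handle until the pointer on the lid is level with the index clamped on the curved scale, and finish still holding the lid there by the handle, so that a colleague can reach in: let go and the spring shuts it. Leave the index as it is set, and do not disturb the other things.

Things in the scene. Friction and masses are not known exactly. Their poses are not given: they have to be found in the camera images.
- instrument: White sample chamber on a grey plinth, fixed. Origin at the surface under the chamber's centre, x away from the robot, y left; plinth x -105 to +85, y -98 to +158 mm. Chamber 150 x 140 mm, top of the shut lid at z 78 mm. Left of it the loading seat; at its right front a curved upright scale (7 mm thick, centred at y -86 mm, radius 160 mm about the lid's hinge line, top 0.21 m up).
- vial_center (a point): Centre of the screw-cap glass vial that stands in the tray, half-way up: vial 28 mm in diameter, 58 mm tall, about 30 g (glass body up to 48 mm, ribbed cap 22 mm wide above), z along its axis. Grip it in its upper half: fingertips should stay 14 mm or more above its foot, which is sunk 12 mm in the seat at the end.
- vial: The same vial; origin at the centre of its foot.
- seat (a point): Centre of the floor of the loading seat, a round blind hole 33 mm wide and 12 mm deep in an aluminium block 64 x 64 mm, whose top lies 28 mm above the surface and 12 mm above this point. The chamber's wall stands 52 mm from the seat's axis, on its -y side (instrument axes). The seated vial's centre is 29 mm above this point.
- tray: Grey open tray, fixed, 210 (x) x 140 (y) x 40 mm high, walls and floor 4 mm; origin at the surface under its centre. Vial and steel ring stand on its floor, one near each end of its x length, within 10 mm of its long centre line.
- die_ring: Steel ring, 43 mm wide, 13 mm high, lying in the tray; to be left there. Origin at the centre of its underside.
- lid_angle (a joint): Lid angle in rad, 0 shut, 1.1 fully open. Hinged at the far side, its front edge rises. A spring drives it shut: lifting the bar along its arc takes roughly 5 N at first and 8 N at 0.7 rad (straight up about 16 N there).
- lid_hinge (a point): Middle of the lid's hinge line, which runs along the instrument's y axis, 73 mm above the surface.
- bar (a point): Middle of the lid's bar handle: round, 10 mm thick, along the instrument's y, 80 mm free between two posts, 40 mm above the lid's top. Lid shut: 143 mm in front of the hinge line, 45 mm higher than it, 118 mm above the surface. Can be pinched from above, fingers closing along the instrument's x; being round it turns between the pads as the lid rises.
- lid: The white flat lid, 152 x 144 x 10 mm, with its bar handle and pointer; its origin lies on the hinge (point lid_hinge), its axes are the instrument's when shut.
- lid_pointer (a point): Tip of the thin dark pointer at the right front corner of the lid, 175 mm from the hinge line.
- index (a joint): Angle in rad at which the index is clamped on the curved scale: the lid's pointer is level with it when joint lid_angle has this same value. It stays where it is unless pushed.
- index_mark (a point): Tip of the thin dark fin of the index, the grey saddle block (24 x 15 x 14 mm) with a small thumb screw on the curved scale. The lid pointer's tip meets this very point when the lid is at the mark.
- jar: Black-capped plastic jar, 47 mm wide, 64 mm tall, a bystander at the back; origin at the centre of its underside.
- tape: Small roll of dark tape, 50 mm wide, 19 mm high, a bystander at the back; origin at the centre of its underside.
- pen: Marker pen 135 mm long, 17 mm thick, a bystander lying along y at the back; origin under its middle.
Mind the look-alikes: they are no part of the job. Of the things that look like the vial, the middle-sized one is meant.

How it is judged:
By the outcome, as a careful person would: the job done as asked, in the order asked, and still so for the second after the job is handed in, while the arm keeps its last pose, push and grip.
It also fails if it takes over 45 s, if anything falls off the work surface, if the arm or the gripper's body presses on something with over 40 N, if the wrist force passes 120 N, or if a joint passes its speed limit or range.

## Working session

There is one attempt and no reset: what is moved stays moved. The work goes in short steps, Python scripts to look and compute and a tool call to move; the robot and the scene stay as the last step left them, time stands still between calls to the robot, and variables do not carry over. Pictures are saved under pics/ and viewed, at most 10 in all, crops included, and the job is handed in when it is done.

Besides the shell and the picture viewer there is one more tool, called after "Emit:" as a command line: name --argument value ..., lists and objects as JSON in quotes. servo_tool: Moves the arm, as the interface text tells. Its arguments: {"type":"object","properties":{"targets":{"type":"array"},"gripper":{"type":"number"}},"required":["targets"]}

```bash
mkdir -p pics; ls; cat > h.py <<'E'
import numpy as np, cv2
from rig import bot, viewer, ticket
def snap(name, fn):
    c=viewer.capture(name); cv2.imwrite('pics/'+fn,cv2.cvtColor(c['color'],cv2.COLOR_RGB2BGR))
    np.savez('pics/'+fn[:-4]+'.npz',K=c['camera_matrix'],R=c['R'],t=c['t']); return c
def load(fn):
    d=np.load('pics/'+fn+'.npz'); return d['K'],d['R'],d['t']
def proj(cam,X):
    K,R,t=cam; p=K@(R@np.asarray(X,float)+t); return p[:2]/p[2]
def onz(cam,uv,z):
    K,R,t=cam; d=R.T@np.linalg.inv(K)@np.array([*uv,1.]); o=-R.T@t
    return o+d*(z-o[2])/d[2]
E
python3 - <<'E'
from h import *
for n in ('top','side','wrist'):
    c=snap(n,n+'0.png'); print(n,(-c['R'].T@c['t']).round(3))
s=bot.read_state(); print(s['time_s'],s['position'],s['tcp_rot'],bot.grip_point_offset,s['opening'])
E
```

```text
pics
top [ 0.5   -0.05   0.933]
side [0.405 0.576 0.689]
wrist [0.158 0.609 0.384]
0.15 [0.22611675 0.58199831 0.19626937] [[-9.32033239e-01  3.62371648e-01 -9.11051273e-04]
 [ 3.62372657e-01  9.32032126e-01 -1.47434970e-03]
 [ 3.14866524e-04 -1.70428300e-03 -9.99998498e-01]] 0.0187 0.999889694429349
```

View pics/top0.png

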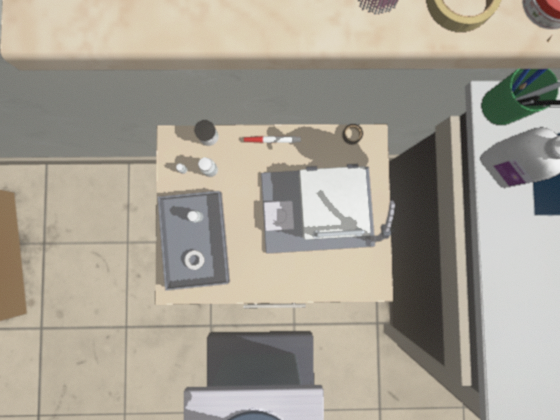

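View pics/side0.png

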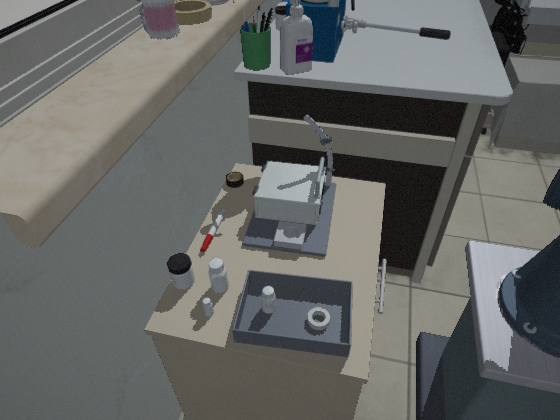

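The top view (up = +x) shows the tray at about (193,240), with the vial at (195,216) and the ring at (195,260). The seat is at (281,215), the chamber at (335,200) and the scale at (388,220). The side view has the vial at (268,298) and the index near (322,137).

```bash
python3 - <<'E'
from h import *
t=cv2.imread('pics/top0.png'); s=cv2.imread('pics/side0.png')
A=cv2.resize(t[155:295,150:410],None,fx=3,fy=3,interpolation=cv2.INTER_CUBIC)[:, :780]
cv2.imwrite('pics/ctop.png',A)   # 780x420, scale3, origin (150,155)
B=cv2.resize(s[100:320,200:370],None,fx=2.7,fy=2.7,interpolation=cv2.INTER_CUBIC)
cv2.imwrite('pics/cside.png',B)
cam=load('top0')
for n,uv,z in [('trayTL',(160,197),.04),('trayTR',(220,193),.04),('trayBL',(166,288),.04),('trayBR',(228,283),.04),('vialcap',(195,216),.058),('seat',(281,215),.028),('plinthL',(265,252),.016),('plinthR',(372,248),.016)]:
    print(n,onz(cam,uv,z).round(4))
E
```

```text
trayTL [0.5879 0.2048 0.04  ]
trayTR [0.5956 0.0701 0.04  ]
trayBL [0.3854 0.1897 0.04  ]
trayBR [0.3945 0.0527 0.04  ]
vialcap [0.5434 0.1227 0.058 ]
seat [ 0.5449 -0.0672  0.028 ]
plinthL [ 0.4608 -0.0296  0.016 ]
plinthR [ 0.4668 -0.2766  0.016 ]
```

View pics/ctop.png

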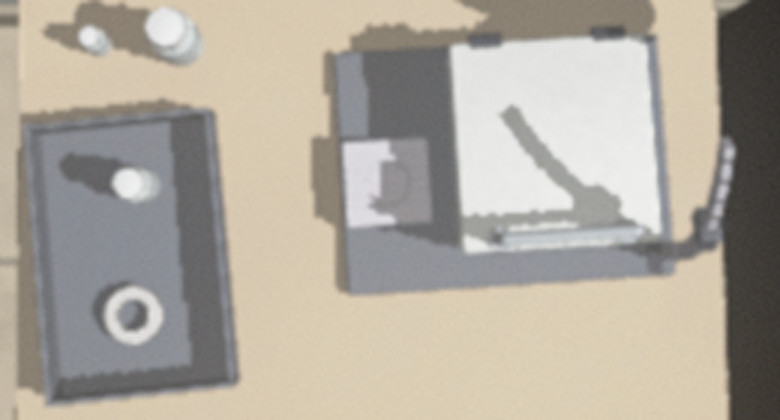

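View pics/cside.png

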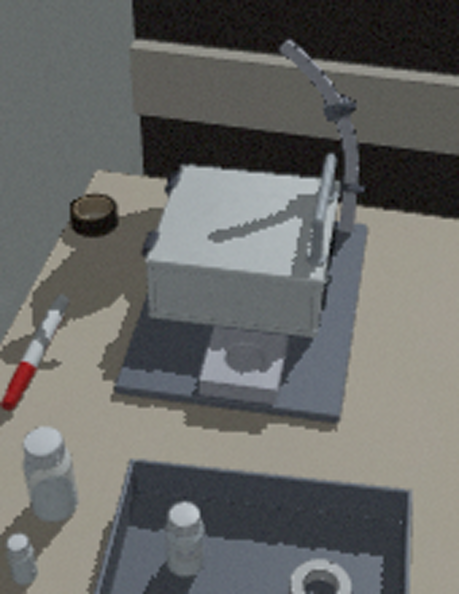

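Crops: vial cap centre at top-crop (127,183). The seat block corners are (342,141), (429,138), (432,222) and (347,228). The plinth corners are (335,53), (348,292) and (672,270). The bar runs (500,237) to (645,229). In the side crop the index saddle is at (340,105) and the pointer tip near (355,188).

```bash
cat > fit.py <<'E'
from h import *
from scipy.optimize import least_squares
top=load('top0'); side=load('side0')
T=lambda u,v:np.array([150+u/3,155+v/3]); S=lambda u,v:np.array([200+u/2.7,100+v/2.7])
def W(p,X):
    c,s=np.cos(p[2]),np.sin(p[2]); return np.array([p[0]+c*X[0]-s*X[1],p[1]+s*X[0]+c*X[1],X[2]])
E
python3 - <<'E'
from fit import *
obs=[(top,T(335,53),(.085,.158,.016)),(top,T(348,292),(-.105,.158,.016)),(top,T(672,271),(-.105,-.098,.016)),
(side,S(115,388),(.085,.158,.016)),(side,S(340,417),(-.105,.158,.016)),
]
f=lambda p:np.concatenate([proj(c,W(p,X))-uv for c,uv,X in obs])
r=least_squares(f,[.56,-.17,.05]); p=r.x; print('instr',p[:2].round(4),np.degrees(p[2]).round(2),f(p).round(1))
sc=np.mean([onz(top,T(*q),.028) for q in [(342,141),(429,138),(432,222),(347,228)]],0)
c,s=np.cos(p[2]),np.sin(p[2]); inv=lambda X:(np.array([[c,s],[-s,c]])@(X[:2]-p[:2])).round(4)
print('seat',sc.round(4),inv(sc))
for q in [(500,237),(645,229)]: print('bar',inv(onz(top,T(*q),.118)),onz(top,T(*q),.118).round(4))
for q in [(450,43),(655,36),(463,252),(667,245)]: print('lid',inv(onz(top,T(*q),.078)))
v=onz(top,T(127,183),.062); print('vial',v.round(4)); print('side cap pred',((proj(side,v)-[200,100])*2.7).round(1),'foot',((proj(side,[v[0],v[1],.004])-[200,100])*2.7).round(1))
for xh in (.075,):
  for a in np.arange(0,1.1,.1):
    X=W(p,(xh-.175*np.cos(a),-.086,.073+.175*np.sin(a))); print(round(a,1),((proj(top,X)-[150,155])*3).round(0),((proj(side,X)-[200,100])*2.7).round(0))
np.save('p.npy',p)
E
```

```text
instr [ 0.5709 -0.1804] 3.16 [-2.4 -1.  -1.5  1.2  1.1  0.6 -0.8 -2.1  0.6 -1.8]
seat [ 0.5433 -0.063   0.028 ] [-0.0211  0.1187]
bar [-0.0679  0.046 ] [ 0.5006 -0.1382  0.118 ]
bar [-0.0691 -0.0538] [ 0.5048 -0.2379  0.118 ]
lid [0.0744 0.0676]
lid [ 0.0699 -0.0819]
lid [-0.077  0.069]
lid [-0.0819 -0.0779]
vial [0.5432 0.1277 0.062 ]
side cap pred [186.9 511.4] foot [189.3 560.1]
0.0 [678. 269.] [367. 177.]
0.1 [685. 269.] [368. 161.]
0.2 [691. 265.] [366. 145.]
0.3 [697. 260.] [363. 129.]
0.4 [703. 251.] [358. 113.]
0.5 [709. 240.] [350.  97.]
0.6 [714. 225.] [341.  81.]
0.7 [719. 208.] [330.  66.]
0.8 [724. 189.] [317.  52.]
0.9 [727. 166.] [302.  39.]
1.0 [730. 142.] [286.  27.]
```

Emit:
servo_tool --targets '[{"offset":[-0.46,-0.309,0.0],"dr":[0,0,0]},{"offset":[-0.46,-0.309,0.0],"dr":[0,0,0]},{"offset":[-0.46,-0.309,0.0],"dr":[0,0,0]},{"offset":[-0.46,-0.309,0.0],"dr":[0,0,0]},{"offset":[-0.46,-0.309,0.0],"dr":[0,0,0]},{"offset":[-0.46,-0.309,0.0],"dr":[0,0,0]},{"offset":[-0.46,-0.309,0.0],"dr":[0,0,0]},{"offset":[-0.46,-0.309,0.0],"dr":[0,0,0]},{"offset":[-0.46,-0.309,0.0],"dr":[0,0,0]},{"offset":[-0.46,-0.309,0.0],"dr":[0,0,0]},{"offset":[-0.46,-0.309,0.0],"dr":[0,0,0]},{"offset":[-0.46,-0.309,0.0],"dr":[0,0,0]},{"offset":[-0.46,-0.309,0.056],"dr":[0,0,0]},{"offset":[-0.46,-0.309,0.056],"dr":[0,0,0]},{"offset":[-0.46,-0.309,0.056],"dr":[0,0,0]},{"offset":[-0.46,-0.309,0.056],"dr":[0,0,0]},{"offset":[-0.46,-0.309,0.056],"dr":[0,0,0]}]' --gripper -0.3

```text
time_s: 1.57
position: [0.5427, 0.1282, 0.141]
tcp_rot: [[-0.932, 0.363, -0.001], [0.363, 0.932, 0.0], [0.001, -0.0, -1.0]]
force: [0.1, 0.4, 0.2]
opening: 0.647
grasp_force: 0.0
```

```bash
python3 - <<'E'
from h import *
snap('wrist','w1.png'); cam=load('w1'); s=bot.read_state(); print(s['time_s'],s['position'],s['opening'])
print(proj(cam,[.5432,.1277,.062]),proj(cam,[.5432,.1277,.004]),'axis',cam[1][2])
E
```

```text
1.6167 [0.54295637 0.12867686 0.14166544] 0.6491170486225444
[283.77288618 208.02793873] [283.84142511 191.32786313] axis [ 0.24806564 -0.09615013 -0.96395985]
```

View pics/w1.png

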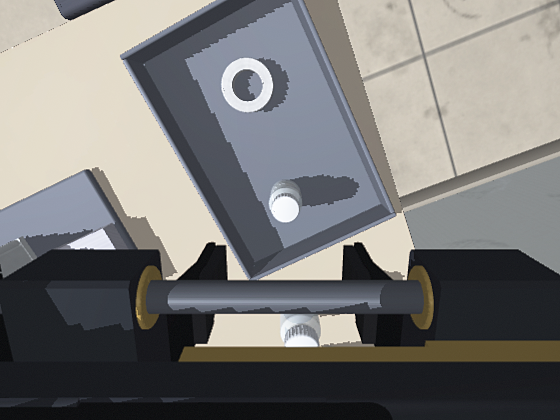

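The wrist view shows the vial's cap at (286,206) against a predicted (284,208), so my estimate is within about 1 mm. I'm descending and gripping.

Emit:
servo_tool --targets '[{"offset":[0,0,0.03],"dr":[0,0,0]},{"offset":[0,0,0.06],"dr":[0,0,0]},{"offset":[0,0,0.085],"dr":[0,0,0]},{"offset":[0,0,0.105],"dr":[0,0,0]},{"offset":[0,0,0.117],"dr":[0,0,0]},{"offset":[0,0,0.117],"dr":[0,0,0]}]'

```text
time_s: 2.12
position: [0.5413, 0.1293, 0.0229]
tcp_rot: [[-0.933, 0.36, -0.003], [0.36, 0.933, 0.0], [0.003, -0.001, -1.0]]
force: [0.9, 0.8, 0.4]
opening: 0.651
grasp_force: 0.0
```

Emit:
servo_tool --targets '[{"offset":[0,0,0],"dr":[0,0,0]},{"offset":[0,0,0],"dr":[0,0,0]},{"offset":[0,0,0],"dr":[0,0,0]},{"offset":[0,0,0],"dr":[0,0,0]},{"offset":[0,0,0],"dr":[0,0,0]},{"offset":[0,0,0],"dr":[0,0,0]}]' --gripper 1

```text
time_s: 2.62
position: [0.5436, 0.1278, 0.0247]
tcp_rot: [[-0.932, 0.362, 0.001], [0.362, 0.932, 0.0], [-0.001, 0.0, -1.0]]
force: [-0.3, 0.4, 0.7]
opening: 0.281
grasp_force: 0.0
```

Emit:
servo_tool --targets '[{"offset":[0,0,0],"dr":[0,0,0]},{"offset":[0,0,0],"dr":[0,0,0]},{"offset":[0,0,0],"dr":[0,0,0]}]'

```text
time_s: 2.87
position: [0.5437, 0.1278, 0.0246]
tcp_rot: [[-0.932, 0.362, 0.001], [0.362, 0.932, 0.0], [-0.001, 0.0, -1.0]]
force: [0.1, 0.4, 4.7]
opening: 0.24
grasp_force: 30.0
```

```bash
python3 - <<'E'
from h import *
snap('side','s2.png'); snap('wrist','w2.png'); cam=load('s2'); s=bot.read_state(); print(s['time_s'],s['position'],s['opening'],s['grasp_force'])
print(proj(cam,s['position']))
a=cv2.resize(cv2.imread('pics/s2.png')[220:360,200:380],None,fx=2.2,fy=2.2); b=cv2.imread('pics/w2.png')[:, 120:460]
m=np.zeros((420,760,3),np.uint8); m[:308,:396]=a; m[:,400:740]=b; cv2.imwrite('pics/m2.png',m)
E
```

```text
2.9667 [0.54366996 0.12780169 0.02453817] 0.247786107575101 30.015941972551445
[269.57342454 301.2633259 ]
```

View pics/m2.png

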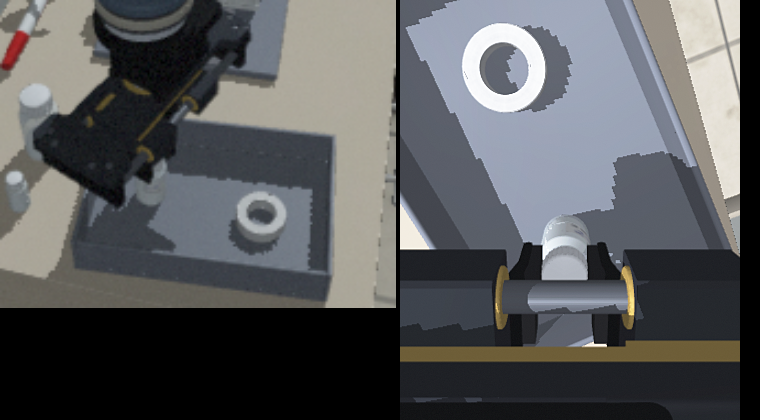

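The left panel shows the gripper over the vial, which stands at (150,190). The right panel shows the vial between the fingers at (565,250), apparently displaced along tool +x. The 21 mm opening suggests an off-centre pinch, so I'm checking the geometry.

```bash
python3 - <<'E'
from h import *
cw=load('w2'); cs=load('s2'); s=bot.read_state(); R=s['tcp_rot']; P=np.array(s['position'])
q=lambda uv:(uv-np.array([120,0])+[400,0]).round(0)
r=lambda uv:((uv-[200,220])*2.2).round(0)
for dx in (0,.01,.02):
  for n,z in (('foot',.004),('shoulder',.052),('top',.062)):
    X=P+R@[dx,0,0]; X[2]=z; print(dx,n,q(proj(cw,X)),r(proj(cs,X)))
print('camera z dist',(cw[1]@P+cw[2])[2],cw[0][0,0])
for t in(.004,.02,.04): print(t,q(proj(cw,P+R@[0,.014,-t+.02])),q(proj(cw,P+R@[0,-.014,-t+.02])))
E
python3 - <<'E'
import cv2,numpy as np
a=cv2.imread('pics/w2.png')[200:360,180:400]
cv2.imwrite('pics/z2.png',cv2.resize(a,None,fx=3.5,fy=3.5,interpolation=cv2.INTER_CUBIC))
E
```

```text
0 foot [564. 232.] [154. 192.]
0 shoulder [564. 266.] [152. 160.]
0 top [564. 275.] [152. 153.]
0.01 foot [564. 217.] [163. 198.]
0.01 shoulder [564. 246.] [162. 165.]
0.01 top [564. 255.] [161. 158.]
0.02 foot [564. 201.] [172. 203.]
0.02 shoulder [564. 226.] [171. 171.]
0.02 top [564. 234.] [171. 164.]
camera z dist 0.2006367764402756 359.11629460484056
0.004 [587. 235.] [541. 235.]
0.02 [589. 245.] [539. 245.]
0.04 [592. 259.] [536. 259.]
```

View pics/z2.png

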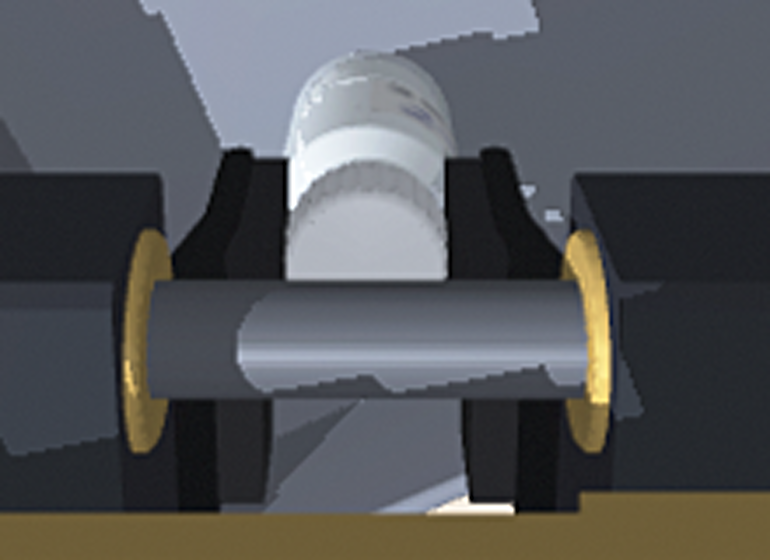

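The vial matches an upright, centred pose and the grip is 30 N. The finger gap reads non-linearly. Next I lift it and stop short of the seat for a look.

Emit:
servo_tool --targets '[{"offset":[0,0,-0.02],"dr":[0,0,0]},{"offset":[0,0,-0.05],"dr":[0,0,0]},{"offset":[0,0,-0.085],"dr":[0,0,0]},{"offset":[0,0,-0.12],"dr":[0,0,0]},{"offset":[-0.01,-0.015,-0.145],"dr":[0,0,0]},{"offset":[-0.025,-0.036,-0.15],"dr":[0,0,0]},{"offset":[-0.044,-0.064,-0.15],"dr":[0,0,0]},{"offset":[-0.065,-0.094,-0.15],"dr":[0,0,0]},{"offset":[-0.086,-0.124,-0.15],"dr":[0,0,0]},{"offset":[-0.105,-0.152,-0.15],"dr":[0,0,0]},{"offset":[-0.118,-0.17,-0.15],"dr":[0,0,0]},{"offset":[-0.124,-0.178,-0.15],"dr":[0,0,0]},{"offset":[-0.124,-0.178,-0.15],"dr":[0,0,0]}]'

```text
time_s: 4.05
position: [0.5946, -0.0852, 0.1734]
tcp_rot: [[-0.931, 0.365, -0.0], [0.365, 0.931, -0.0], [0.0, -0.0, -1.0]]
force: [0.2, 1.0, 0.7]
opening: 0.247
grasp_force: 30.0
```

```bash
python3 - <<'E'
from h import *
snap('wrist','w3.png'); cam=load('w3'); s=bot.read_state(); print(s['time_s'],s['position'],s['opening'],s['grasp_force'],s['force'])
print(proj(cam,[.5433,-.063,.028]))
E
```

```text
4.1 [ 0.5937651  -0.08319149  0.17337135] 0.24559027477356887 29.987838016027126 [-0.63782695  0.75166292 -0.14574866]
[286.30362402 128.45007031]
```

View pics/w3.png

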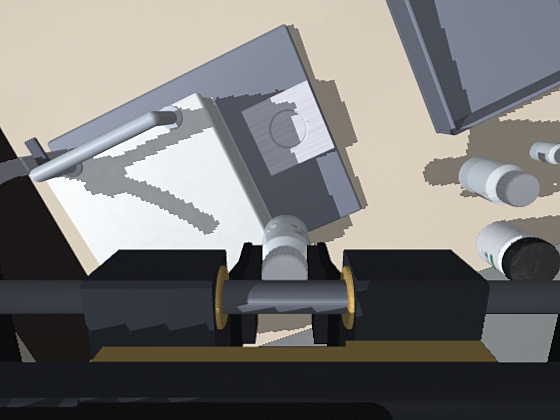

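The vial is held upright at (287,245). The seat hole is at (289,128) and its block corners at (242,105), (303,80), (335,150) and (277,177). The bar runs (35,177) to (180,117).

```bash
python3 - <<'E'
from fit import *
w=load('w3'); 
h=onz(w,(289,128),.028); b=[onz(w,q,.028) for q in [(242,105),(303,80),(335,150),(277,177)]]
print('hole',h.round(4),'block',np.mean(b,0).round(4),[x[:2].round(4) for x in b])
for i in range(4): d=b[(i+1)%4]-b[i]; print(np.linalg.norm(d).round(4),np.degrees(np.arctan2(d[1],d[0])).round(1))
for q in [(286,27),(360,208)]: print('plinth +y corners',onz(w,q,.016).round(4))
for q in [(35,177),(180,117)]: print('bar',onz(w,q,.118).round(4))
s=bot.read_state();P=np.array(s['position']); R=np.array(s['tcp_rot']); print(P, proj(w,P+R@[0,0,-.038]))
E
```

```text
hole [ 0.5438 -0.0606  0.028 ] block [ 0.5448 -0.0606  0.028 ] [array([ 0.5098, -0.0924]), array([ 0.51  , -0.0343]), array([ 0.5778, -0.0283]), array([ 0.5817, -0.0874])]
0.0581 89.9
0.0681 5.1
0.0592 -86.2
0.0721 -176.0
plinth +y corners [ 0.4629 -0.0318  0.016 ]
plinth +y corners [ 0.643  -0.0229  0.016 ]
bar [ 0.5061 -0.2342  0.118 ]
bar [ 0.5064 -0.1241  0.118 ]
[ 0.5937651  -0.08319149  0.17337135] [287.42172191 272.38764671]
```

Emit:
servo_tool --targets '[{"offset":[0.01,0,0],"dr":[0,0,5]},{"offset":[0.025,0.001,0],"dr":[0,0,12]},{"offset":[0.04,0.002,0],"dr":[0,0,19]},{"offset":[0.05,0.002,0],"dr":[0,0,26]},{"offset":[0.0546,0.002,0],"dr":[0,0,33]},{"offset":[0.0546,0.002,0],"dr":[0,0,40]},{"offset":[0.0546,0.002,0],"dr":[0,0,47]},{"offset":[0.0546,0.002,0.01],"dr":[0,0,54]},{"offset":[0.0546,0.002,0.03],"dr":[0,0,60]},{"offset":[0.0546,0.002,0.06],"dr":[0,0,64]},{"offset":[0.0546,0.002,0.09],"dr":[0,0,65.6]},{"offset":[0.0546,0.002,0.108],"dr":[0,0,65.6]},{"offset":[0.0546,0.002,0.112],"dr":[0,0,65.6]},{"offset":[0.0546,0.002,0.112],"dr":[0,0,65.6]},{"offset":[0.0546,0.002,0.112],"dr":[0,0,65.6]}]'

```text
time_s: 5.35
position: [0.5444, -0.0603, 0.0626]
tcp_rot: [[-0.056, 0.998, 0.0], [0.998, 0.056, 0.0], [0.0, 0.0, -1.0]]
force: [0.0, -0.6, -0.2]
opening: 0.245
grasp_force: 30.0
```

```bash
python3 - <<'E'
from h import *
snap('wrist','w4.png'); cam=load('w4'); s=bot.read_state(); print(s['time_s'],s['position'],np.round(s['tcp_rot'],3),s['opening'],s['force'],s['joint_positions'])
P=np.array(s['position'])
print('foot',proj(cam,[P[0],P[1],P[2]-.0206]),'hole',proj(cam,[.5437,-.062,.028]))
a=cv2.imread('pics/w4.png')[120:320,140:420]
cv2.imwrite('pics/z4.png',cv2.resize(a,None,fx=2.8,fy=2.8,interpolation=cv2.INTER_CUBIC))
E
```

```text
5.4 [ 0.54497106 -0.06073605  0.06325727] [[-0.056  0.998  0.002]
 [ 0.998  0.056 -0.   ]
 [-0.001  0.002 -1.   ]] 0.2469740229124502 [ 0.40333932 -0.30561566  0.68093318] [-1.80443375e+01  3.55218468e+01  9.97409443e+01  1.41666750e-02
  4.46169349e+01 -2.12745211e+01]
foot [285.77221723 233.20186804] hole [283.62374969 227.38877669]
```

View pics/z4.png

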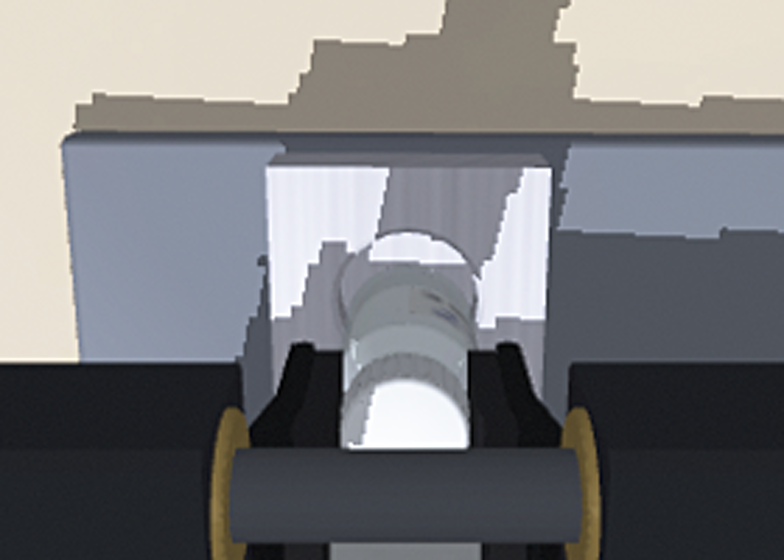

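The hole ellipse spans u 337–478 with its top at v 232 in the crop, so its centre in the full image is about (285.5,227). The vial foot is over it.

Emit:
servo_tool --targets '[{"offset":[0,0,0],"dr":[0,0,0]},{"offset":[0,0,0],"dr":[0,0,0]},{"offset":[0,0,0],"dr":[0,0,0]}]'

```text
time_s: 5.65
position: [0.5448, -0.0615, 0.0631]
tcp_rot: [[-0.055, 0.998, 0.002], [0.998, 0.055, -0.001], [-0.001, 0.002, -1.0]]
force: [-0.7, -0.1, -0.2]
opening: 0.244
grasp_force: 30.0
```

```bash
python3 - <<'E'
from h import *
w=load('w4'); print(onz(w,(285.5,227.1),.028).round(4))
for q in [(267,165),(551,167)]: print(onz(w,(140+q[0]/2.8,120+q[1]/2.8),.028).round(4))
s=bot.read_state(); print(s['position'])
E
```

```text
[ 0.5449 -0.0617  0.028 ]
[ 0.5116 -0.0317  0.028 ]
[ 0.5753 -0.0285  0.028 ]
[ 0.54480771 -0.06154064  0.06312508]
```

Emit:
servo_tool --targets '[{"offset":[0,0,0.008],"dr":[0,0,0]},{"offset":[0,0,0.013],"dr":[0,0,0]},{"offset":[0,0,0.018],"dr":[0,0,0]},{"offset":[0,0,0.022],"dr":[0,0,0]},{"offset":[0,0,0.025],"dr":[0,0,0]},{"offset":[0,0,0.025],"dr":[0,0,0]},{"offset":[0,0,0.025],"dr":[0,0,0]}]'

```text
time_s: 6.23
position: [0.5441, -0.0614, 0.0367]
tcp_rot: [[-0.055, 0.998, -0.0], [0.998, 0.055, 0.0], [0.0, -0.0, -1.0]]
force: [0.9, 1.0, -0.6]
opening: 0.248
grasp_force: 30.0
```

Emit:
servo_tool --targets '[{"offset":[0,0,0],"dr":[0,0,0]},{"offset":[0,0,0],"dr":[0,0,0]},{"offset":[0,0,0],"dr":[0,0,0]},{"offset":[0,0,0],"dr":[0,0,0]},{"offset":[0,0,0],"dr":[0,0,0]},{"offset":[0,0,0],"dr":[0,0,0]},{"offset":[0,0,0],"dr":[0,0,0]},{"offset":[0,0,-0.015],"dr":[0,0,0]},{"offset":[0,0,-0.04],"dr":[0,0,0]},{"offset":[0,0,-0.08],"dr":[0,0,0]},{"offset":[0,0,-0.115],"dr":[0,0,0]},{"offset":[0,0,-0.14],"dr":[0,0,0]},{"offset":[0,0,-0.15],"dr":[0,0,0]},{"offset":[0,0,-0.15],"dr":[0,0,0]}]' --gripper 0.0

```text
time_s: 7.4
position: [0.5459, -0.0619, 0.1897]
tcp_rot: [[-0.055, 0.998, 0.006], [0.998, 0.055, -0.002], [-0.002, 0.006, -1.0]]
force: [0.1, -0.1, -0.6]
opening: 0.502
grasp_force: 0.0
```

```bash
python3 - <<'E'
from h import *
snap('wrist','w5.png'); snap('side','s5.png');cam=load('w5'); s=bot.read_state(); print(s['time_s'],s['position'],s['opening'],s['force'],np.round(s['joint_positions'],1))
a=cv2.imread('pics/w5.png')[:,:560]; b=cv2.resize(cv2.imread('pics/s5.png')[80:280,230:350],None,fx=2,fy=2.,interpolation=cv2.INTER_CUBIC)
m=np.zeros((420,800,3),np.uint8); m[:,:560]=a; m[:400,560:800]=b; cv2.imwrite('pics/m5.png',m)
print('captop',proj(cam,[.5449,-.0617,.074]),'bar mid',[proj(cam,q) for q in ([.5061,-.2342,.118],[.5064,-.1241,.118])])
E
```

```text
7.5 [ 0.54325102 -0.06109394  0.18615766] 0.49414944201963656 [0.11785314 0.8625366  0.6248102 ] [-18.1  25.   94.   -0.   61.1 -21.3]
captop [282.7980101  195.18120331] bar mid [array([228.00885155, 395.52638272]), array([230.25958941, 281.86236509])]
```

View pics/m5.png

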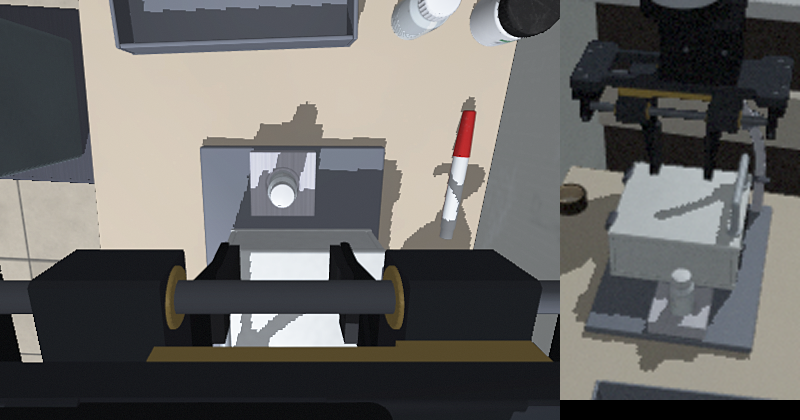

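The vial stands in the seat: cap seen at (283,195) against a predicted (282.8,195.2). That was my tenth picture, so from here I measure numerically. Next is the index angle from the saddle pixels, with the scale's top end as a check.

```bash
python3 - <<'E'
from fit import *
p=np.array([.571,-.183,np.radians(3)]); np.save('p.npy',p)
u=lambda X:((proj(side,W(p,X))-[200,100])*2.7).round(0); v=lambda X:((proj(top,W(p,X))-[150,155])*3).round(0)
for xh in (.075,):
  f=lambda r,y,a:(xh-r*np.cos(a),y,.073+r*np.sin(a))
  for a in np.arange(0,1.11,.1): print(round(a,1),'scale',u(f(.16,-.086,a)),v(f(.16,-.086,a)),'tip',u(f(.175,-.08,a)),v(f(.175,-.08,a)))
  # saddle profile along the arc: gray level at offsets in r, side + top
  gs=cv2.imread('pics/side0.png',0); gt=cv2.imread('pics/top0.png',0)
  for nm,g,c in (('S',gs,side),('T',gt,top)):
    for a in np.arange(.25,1.06,.05):
      print(nm,round(a,2),[int(cv2.getRectSubPix(g,(1,1),tuple(map(float,proj(c,W(p,f(r,-.086,a))))))[0,0]) for r in np.arange(.14,.186,.005)])
E
```

```text
0.0 scale [352. 174.] [680. 249.] tip [367. 179.] [673. 270.]
0.1 scale [352. 159.] [686. 248.] tip [368. 163.] [680. 269.]
0.2 scale [351. 145.] [691. 244.] tip [366. 147.] [686. 266.]
0.3 scale [347. 130.] [697. 239.] tip [363. 131.] [692. 260.]
0.4 scale [342. 116.] [703. 231.] tip [358. 115.] [698. 252.]
0.5 scale [336. 101.] [708. 220.] tip [350.  99.] [703. 240.]
0.6 scale [327.  87.] [713. 207.] tip [341.  83.] [709. 226.]
0.7 scale [317.  73.] [717. 191.] tip [330.  68.] [714. 209.]
0.8 scale [305.  61.] [721. 173.] tip [317.  54.] [718. 189.]
0.9 scale [292.  49.] [724. 153.] tip [302.  41.] [722. 167.]
1.0 scale [277.  38.] [727. 131.] tip [286.  29.] [725. 143.]
1.1 scale [261.  28.] [729. 107.] tip [268.  18.] [727. 116.]
S 0.25 [27, 40, 54, 95, 93, 95, 91, 92, 90, 92]
S 0.3 [89, 90, 89, 95, 92, 63, 91, 91, 91, 92]
S 0.35 [92, 90, 93, 95, 94, 95, 91, 91, 92, 93]
S 0.4 [92, 70, 62, 63, 70, 71, 88, 90, 92, 91]
S 0.45 [91, 68, 59, 51, 52, 51, 66, 81, 92, 93]
S 0.5 [93, 88, 74, 85, 85, 114, 102, 91, 92, 91]
S 0.55 [92, 93, 88, 94, 94, 103, 92, 92, 92, 90]
S 0.6 [94, 92, 94, 9
[... 706 characters left out ...]
, 154, 101, 106, 128, 126, 116, 111, 192, 204]
T 0.5 [202, 185, 122, 106, 134, 157, 128, 116, 147, 200]
T 0.55 [200, 178, 135, 115, 131, 159, 155, 128, 137, 165]
T 0.6 [198, 174, 131, 107, 149, 170, 138, 119, 114, 101]
T 0.65 [198, 172, 124, 121, 134, 176, 166, 97, 76, 72]
T 0.7 [194, 168, 127, 124, 163, 165, 138, 96, 70, 66]
T 0.75 [196, 163, 126, 113, 140, 186, 164, 92, 68, 62]
T 0.8 [187, 160, 122, 135, 164, 162, 143, 121, 68, 64]
T 0.85 [187, 153, 124, 115, 153, 190, 172, 113, 65, 61]
T 0.9 [185, 161, 126, 138, 172, 163, 137, 111, 75, 62]
T 0.95 [169, 121, 98, 122, 141, 161, 174, 122, 68, 60]
T 1.0 [150, 98, 70, 60, 63, 73, 76, 74, 67, 60]
T 1.05 [129, 89, 61, 60, 61, 61, 62, 62, 61, 59]
```

```bash
python3 - <<'E'
from fit import *
p=np.load('p.npy'); xh=.075
f=lambda r,y,a:(xh-r*np.cos(a),y,.073+r*np.sin(a))
g={'0':(cv2.imread('pics/side0.png',0),side)}
for y in (-.079,-.093):
 for a in np.arange(.3,.64,.02):
  print(y,round(a,2),[int(cv2.getRectSubPix(g['0'][0],(1,1),tuple(map(float,proj(side,W(p,f(r,y,a))))))[0,0]) for r in np.arange(.136,.191,.004)])
E
```

```text
-0.079 0.3 [27, 36, 58, 80, 91, 95, 96, 89, 84, 90, 91, 91, 89, 91]
-0.079 0.32 [64, 78, 90, 90, 93, 96, 94, 85, 60, 91, 91, 91, 92, 92]
-0.079 0.34 [90, 89, 90, 89, 78, 95, 93, 94, 90, 91, 92, 91, 91, 91]
-0.079 0.36 [88, 90, 92, 90, 90, 91, 94, 94, 97, 90, 90, 92, 92, 90]
-0.079 0.38 [91, 93, 93, 91, 93, 97, 96, 95, 93, 91, 91, 91, 92, 94]
-0.079 0.4 [93, 93, 90, 91, 79, 90, 94, 91, 90, 92, 91, 90, 92, 91]
-0.079 0.42 [92, 92, 94, 78, 68, 68, 75, 74, 78, 90, 91, 92, 91, 90]
-0.079 0.44 [92, 91, 93, 61, 57, 56, 51, 52, 52, 61, 86, 91, 91, 93]
-0.079 0.46 [92, 90, 92, 70, 61, 53, 51, 46, 49, 47, 72, 91, 92, 91]
-0.079 0.48 [92, 91, 91, 66, 58, 54, 59, 51, 56, 70, 71, 92, 93, 92]
-0.079 0.5 [92, 93, 93, 76, 58, 59, 62, 67, 76, 91, 83, 87, 90, 92]
-0.079 0.52 [91, 92, 93, 86, 73, 76, 84, 88, 106, 106, 78, 91, 92, 91]
-0.079 0.54 [92, 92, 93, 91, 76, 92, 92, 93, 90, 69, 91, 92, 91, 91]
-0.079 0.56 [92, 91, 92, 92, 81, 88, 93, 97, 113, 89, 90, 91, 92, 90]
-0.079 0.58 [93, 93, 92, 93, 91, 94, 93, 96, 95, 93, 93, 90, 92, 92]
-0.079 0.6 [94, 92, 92, 91, 90, 87, 93, 92, 87, 92, 91, 91, 91, 9
[... 553 characters left out ...]
-0.093 0.44 [92, 91, 61, 59, 56, 59, 54, 65, 72, 67, 92, 92, 91, 90]
-0.093 0.46 [91, 92, 68, 61, 56, 67, 78, 82, 92, 81, 92, 91, 92, 91]
-0.093 0.48 [91, 93, 89, 77, 88, 86, 103, 95, 95, 87, 91, 91, 91, 91]
-0.093 0.5 [92, 91, 91, 68, 93, 91, 98, 66, 81, 91, 91, 91, 92, 89]
-0.093 0.52 [91, 92, 91, 78, 95, 93, 104, 91, 90, 91, 91, 92, 90, 92]
-0.093 0.54 [91, 94, 92, 85, 94, 92, 100, 92, 92, 95, 91, 92, 91, 91]
-0.093 0.56 [93, 93, 92, 86, 93, 93, 90, 90, 91, 92, 91, 90, 91, 89]
-0.093 0.58 [93, 91, 92, 95, 92, 93, 98, 81, 93, 92, 94, 92, 98, 127]
-0.093 0.6 [90, 92, 92, 94, 95, 93, 120, 94, 90, 90, 91, 97, 123, 143]
-0.093 0.62 [92, 91, 91, 92, 92, 93, 117, 101, 91, 90, 101, 140, 142, 143]
```

The side profile tracks the scale very well, and its end at 0.97 rad agrees with the stated height. The saddle's near face is centred at about 0.465 rad. I'm moving to the bar now.

Emit:
servo_tool --targets '[{"offset":[-0.03,-0.0115,0],"dr":[0,0,0]},{"offset":[-0.065,-0.025,0],"dr":[0,0,0]},{"offset":[-0.1,-0.038,0],"dr":[0,0,0]},{"offset":[-0.1216,-0.0464,0],"dr":[0,0,0]},{"offset":[-0.1216,-0.0464,0.01],"dr":[0,0,0]},{"offset":[-0.1216,-0.0464,0.035],"dr":[0,0,0]},{"offset":[-0.1216,-0.0464,0.06],"dr":[0,0,0]},{"offset":[-0.1216,-0.0464,0.08],"dr":[0,0,0]},{"offset":[-0.1216,-0.0464,0.086],"dr":[0,0,0]},{"offset":[-0.1216,-0.0464,0.086],"dr":[0,0,0]},{"offset":[-0.1216,-0.0464,0.086],"dr":[0,0,0]}]'

```text
time_s: 8.42
position: [0.5041, -0.1845, 0.1001]
tcp_rot: [[-0.055, 0.998, -0.002], [0.998, 0.055, 0.001], [0.002, -0.002, -1.0]]
force: [0.6, -0.1, 0.2]
opening: 0.501
grasp_force: 0.0
```

Emit:
servo_tool --targets '[{"offset":[0,0,0],"dr":[0,0,0]},{"offset":[0,0,0],"dr":[0,0,0]},{"offset":[0,0,0],"dr":[0,0,0]},{"offset":[0,0,0],"dr":[0,0,0]},{"offset":[0,0,0],"dr":[0,0,0]},{"offset":[0,0,0],"dr":[0,0,0]},{"offset":[0,0,0],"dr":[0,0,0]},{"offset":[0,0,0],"dr":[0,0,0]}]' --gripper 1

```text
time_s: 9.08
position: [0.5045, -0.1854, 0.1012]
tcp_rot: [[-0.055, 0.998, 0.0], [0.998, 0.055, -0.0], [-0.0, 0.0, -1.0]]
force: [-0.6, -0.5, -0.1]
opening: 0.026
grasp_force: 0.0
```

```bash
python3 - <<'E'
from h import *
snap('side','s6.png'); snap('top','t6.png'); s=bot.read_state(); print(s['time_s'],s['position'],s['opening'],s['grasp_force'],s['force'],s['moment'])
E
```

```text
9.1833 [ 0.50444903 -0.18533997  0.10104559] 0.008571951047421767 0.0 [-0.74682018 -0.06254289 -0.52415548] [-0.03698182  0.05524446 -0.04540317]
```

Emit:
servo_tool --targets '[{"offset":[0,0,0],"dr":[0,0,0]},{"offset":[0,0,0],"dr":[0,0,0]},{"offset":[0,0,0],"dr":[0,0,0]}]'

```text
time_s: 9.43
position: [0.5044, -0.1853, 0.101]
tcp_rot: [[-0.055, 0.998, -0.0], [0.998, 0.055, 0.0], [0.0, -0.0, -1.0]]
force: [0.4, 0.2, 0.3]
opening: 0.006
grasp_force: 0.0
```

```bash
python3 - <<'E'
from fit import *
p=np.load('p.npy'); s=bot.read_state(); print(s['opening'],s['grasp_force'],s['force'],s['position'])
# bar rows: brightness across bar in top0 & side0: sample perpendicular (instrument x) at z=.118 for several y
for fn,cam in (('top0',top),('side0',side),('w3',load('w3'))):
  g=cv2.imread(f'pics/{fn}.png',0)
  for y in (-.03,0,.02,.035):
    print(fn,y,[int(cv2.getRectSubPix(g,(1,1),tuple(map(float,proj(cam,W(p,(x,y,.118))))))[0,0]) for x in np.arange(-.09,-.045,.003)])
E
```

```text
0.006117128981659899 0.0 [0.37349455 0.22470499 0.26414097] [ 0.50444412 -0.18531098  0.1009845 ]
top0 -0.03 [148, 147, 148, 139, 148, 183, 193, 197, 169, 144, 153, 159, 159, 158, 159]
top0 0 [150, 149, 148, 148, 168, 213, 204, 197, 182, 207, 186, 160, 164, 200, 228]
top0 0.02 [149, 148, 148, 148, 161, 204, 201, 197, 176, 203, 204, 166, 168, 214, 232]
top0 0.035 [148, 148, 149, 148, 168, 209, 201, 197, 180, 204, 192, 162, 162, 204, 233]
side0 -0.03 [95, 96, 94, 71, 29, 25, 62, 150, 147, 110, 36, 23, 25, 21, 24]
side0 0 [67, 60, 53, 46, 96, 96, 101, 144, 151, 118, 173, 183, 183, 181, 182]
side0 0.02 [93, 92, 102, 114, 168, 155, 119, 145, 153, 111, 106, 107, 107, 105, 109]
side0 0.035 [92, 90, 104, 135, 164, 177, 159, 151, 151, 115, 104, 108, 107, 106, 107]
w3 -0.03 [209, 210, 210, 210, 109, 94, 189, 229, 161, 79, 200, 252, 250, 250, 250]
w3 0 [211, 211, 140, 158, 157, 156, 186, 225, 161, 196, 140, 149, 147, 148, 148]
w3 0.02 [211, 210, 145, 156, 155, 155, 188, 218, 161, 203, 246, 176, 146, 147, 249]
w3 0.035 [211, 211, 144, 153, 152, 152, 187, 215, 162, 198, 243, 149, 147, 147, 138]
```

Emit:
servo_tool --targets '[{"offset":[0,0.0005,-0.003],"dr":[0,0,0]},{"offset":[0,0.0015,-0.006],"dr":[0,0,0]},{"offset":[0,0.002,-0.008],"dr":[0,0,0]},{"offset":[0,0.002,-0.008],"dr":[0,0,0]}]'

```text
time_s: 9.77
position: [0.5071, -0.1856, 0.1098]
tcp_rot: [[-0.055, 0.998, 0.001], [0.998, 0.055, -0.001], [-0.001, 0.001, -1.0]]
force: [1.1, -0.1, 0.8]
opening: 0.007
grasp_force: 0.0
```

```bash
python3 - <<'E'
from fit import *
p=np.load('p.npy'); snap('side','s7.png'); snap('wrist','w7.png')
s=bot.read_state(); print(s['opening'],s['grasp_force'],s['force'],s['moment'],s['position'])
for fn in ('side0','s6','s7'):
  g=cv2.imread(f'pics/{fn}.png',0)
  for y in (-.035,.035):
   for z in (.118,.126): print(fn,y,z,[int(cv2.getRectSubPix(g,(1,1),tuple(map(float,proj(side,W(p,(x,y,z))))))[0,0]) for x in np.arange(-.09,-.045,.003)])
d=cv2.absdiff(cv2.imread('pics/s6.png',0),cv2.imread('pics/s7.png',0)); ys,xs=np.where(d>30); print(len(xs), xs.min(),xs.max(),ys.min(),ys.max())
print('tip',proj(side,W(p,(-.1,-.08,.073))),d[155:185,325:345].max())
E
```

```text
0.0023136511739142427 0.0 [-0.13103469  0.17528616  0.11147929] [-0.09626768  0.04708529 -0.04113888] [ 0.50664171 -0.1852673   0.10929599]
side0 -0.035 0.118 [104, 95, 92, 80, 30, 19, 69, 146, 151, 105, 36, 23, 23, 24, 23]
side0 -0.035 0.126 [91, 94, 91, 92, 38, 21, 61, 142, 134, 68, 24, 18, 21, 25, 22]
side0 0.035 0.118 [92, 90, 104, 135, 164, 177, 159, 151, 151, 115, 104, 108, 107, 106, 107]
side0 0.035 0.126 [92, 94, 105, 150, 171, 178, 146, 160, 140, 110, 108, 107, 106, 106, 107]
s6 -0.035 0.118 [110, 100, 98, 83, 33, 26, 14, 18, 23, 65, 31, 24, 16, 14, 24]
s6 -0.035 0.126 [92, 98, 98, 95, 36, 18, 10, 17, 28, 26, 18, 22, 19, 11, 15]
s6 0.035 0.118 [96, 97, 110, 140, 170, 183, 160, 118, 95, 89, 107, 114, 112, 111, 111]
s6 0.035 0.126 [97, 96, 108, 158, 177, 187, 130, 102, 87, 93, 111, 113, 111, 112, 111]
s7 -0.035 0.118 [109, 99, 98, 84, 29, 25, 66, 44, 18, 21, 19, 22, 18, 9, 17]
s7 -0.035 0.126 [92, 97, 98, 97, 39, 23, 65, 27, 6, 16, 12, 23, 17, 15, 27]
s7 0.035 0.118 [96, 98, 110, 138, 171, 186, 166, 156, 157, 119, 111, 111, 114, 110, 110]
s7 0.035 0.126 [96, 95, 109, 157, 177, 185, 153, 166, 113, 92, 109, 111, 111, 111, 111]
3444 191 517 0 337
tip [335.97509806 166.26982394] 15
```

The arm isn't on the bar. The wrist views explain it: the finger gap in pixels at known openings, and the front edge row, put the real fingertips about 25 mm short of the reported TCP. That also explains the 22 mm cap grip on the vial. I'll reopen, go about 30 mm lower while watching force, and pinch again.

Emit:
servo_tool --targets '[{"offset":[0,-0.003,-0.01],"dr":[0,0,0]},{"offset":[0,-0.003,-0.01],"dr":[0,0,0]},{"offset":[0,-0.003,-0.01],"dr":[0,0,0]},{"offset":[0,-0.003,-0.01],"dr":[0,0,0]},{"offset":[0,-0.003,-0.01],"dr":[0,0,0]},{"offset":[0,-0.003,-0.01],"dr":[0,0,0]},{"offset":[0,-0.003,-0.01],"dr":[0,0,0]},{"offset":[0,-0.003,0.0],"dr":[0,0,0]},{"offset":[0,-0.003,0.01],"dr":[0,0,0]},{"offset":[0,-0.003,0.015],"dr":[0,0,0]},{"offset":[0,-0.003,0.018],"dr":[0,0,0]},{"offset":[0,-0.003,0.018],"dr":[0,0,0]}]' --gripper 0

```text
time_s: 10.87
position: [0.5027, -0.1849, 0.0897]
tcp_rot: [[-0.055, 0.998, -0.002], [0.998, 0.055, 0.001], [0.002, -0.002, -1.0]]
force: [0.2, 0.1, -0.0]
opening: 0.501
grasp_force: 0.0
```

Emit:
servo_tool --targets '[{"offset":[0,0,0.003],"dr":[0,0,0]},{"offset":[0,0,0.006],"dr":[0,0,0]},{"offset":[0,0,0.009],"dr":[0,0,0]},{"offset":[0,0,0.011],"dr":[0,0,0]},{"offset":[0,0,0.011],"dr":[0,0,0]},{"offset":[0,0,0.011],"dr":[0,0,0]}]'

```text
time_s: 11.37
position: [0.5034, -0.1854, 0.08]
tcp_rot: [[-0.055, 0.998, -0.0], [0.998, 0.055, 0.0], [0.0, -0.0, -1.0]]
force: [0.1, -0.7, -0.1]
opening: 0.5
grasp_force: 0.0
```

Emit:
servo_tool --targets '[{"offset":[0,0,0],"dr":[0,0,0]},{"offset":[0,0,0],"dr":[0,0,0]},{"offset":[0,0,0],"dr":[0,0,0]},{"offset":[0,0,0],"dr":[0,0,0]},{"offset":[0,0,0],"dr":[0,0,0]},{"offset":[0,0,0],"dr":[0,0,0]},{"offset":[0,0,0],"dr":[0,0,0]},{"offset":[0,0,0],"dr":[0,0,0]},{"offset":[0,0,0],"dr":[0,0,0]}]' --gripper 1

```text
time_s: 12.12
position: [0.5034, -0.1854, 0.0801]
tcp_rot: [[-0.055, 0.998, -0.0], [0.998, 0.055, -0.0], [0.0, -0.0, -1.0]]
force: [-0.9, -0.1, 0.7]
opening: 0.103
grasp_force: 30.0
```

The bar is gripped: 9 mm opening at 30 N. Raising the lid along its arc to about 0.4 rad.

Emit:
servo_tool --targets '[{"offset":[0,0.001,-0.003],"dr":[0,0,0]},{"offset":[0,0.0025,-0.007],"dr":[0,0,0]},{"offset":[0,0.0052,-0.014],"dr":[0,0,0]},{"offset":[0,0.0083,-0.0208],"dr":[0,0,0]},{"offset":[0,0.0118,-0.0275],"dr":[0,0,0]},{"offset":[0,0.0156,-0.034],"dr":[0,0,0]},{"offset":[0,0.0197,-0.0402],"dr":[0,0,0]},{"offset":[0,0.0241,-0.0463],"dr":[0,0,0]},{"offset":[0,0.0288,-0.0521],"dr":[0,0,0]},{"offset":[0,0.0288,-0.0521],"dr":[0,0,0]},{"offset":[0,0.0288,-0.0521],"dr":[0,0,0]},{"offset":[0,0.0288,-0.0521],"dr":[0,0,0]},{"offset":[0,0.0288,-0.0521],"dr":[0,0,0]}]'

```text
time_s: 13.2
position: [0.5307, -0.1839, 0.1324]
tcp_rot: [[-0.056, 0.998, -0.004], [0.998, 0.056, -0.0], [-0.0, -0.004, -1.0]]
force: [-4.1, -4.2, -5.4]
opening: 0.102
grasp_force: 30.0
```

```bash
python3 - <<'E'
from fit import *
p=np.load('p.npy'); snap('side','s8.png'); snap('top','t8.png')
s=bot.read_state(); P=np.array(s['position']); print(s['time_s'],s['opening'],s['grasp_force'],s['force'],s['moment'],P)
d=P-[.5034,-.1854,.0801]; print('lid angle from TCP',np.arctan2(.045+d[2],.143-d[0])-np.arctan2(.045,.143), np.hypot(.045+d[2],.143-d[0]))
g=cv2.imread('pics/s8.png',0); g0=cv2.imread('pics/side0.png',0)
f=lambda r,y,a:(.075-r*np.cos(a),y,.073+r*np.sin(a))
# pointer: dark changes near r=.16-.175, y~-.075
for y in (-.074,-.079):
 for a in np.arange(.26,.56,.02):
  q=[tuple(map(float,proj(side,W(p,f(r,y,a))))) for r in np.arange(.148,.187,.003)]
  print(y,round(a,2),[int(cv2.getRectSubPix(g,(1,1),k)[0,0])-int(cv2.getRectSubPix(g0,(1,1),k)[0,0]) for k in q])
E
```

```text
13.3 0.09831946781863705 29.9979168176651 [-3.7756749  -3.76834185 -5.66793908] [-8.82141664e-01  8.96104694e-01 -7.81173122e-04] [ 0.53065349 -0.18386838  0.13236524]
lid angle from TCP 0.3939786313693174 0.15118790526683004
-0.074 0.26 [5, 0, 0, 4, 4, 2, 5, 2, 1, 2, 3, 1, 3, 5]
-0.074 0.28 [3, 5, 0, 2, 3, 2, 2, 4, 5, 4, 6, 3, 4, 3]
-0.074 0.3 [6, 6, 5, 7, 1, 4, 3, 5, 3, 4, 1, 2, 5, 1]
-0.074 0.32 [-7, -22, -30, -10, -4, -4, -8, 2, 5, 5, 4, 3, 4, 2]
-0.074 0.34 [-33, -50, -44, -46, -40, -31, -33, 9, 4, 3, 4, 6, 4, 5]
-0.074 0.36 [-17, -50, -30, -54, -52, -48, -43, -22, 1, 4, 2, 3, 3, 7]
-0.074 0.38 [23, -24, -15, -22, -24, -19, -11, -11, -5, 4, 5, 1, 2, 4]
-0.074 0.4 [7, 3, 1, 5, 2, 1, 2, 2, 2, 3, 3, 5, 5, 3]
-0.074 0.42 [4, 3, 3, 3, 4, 5, 3, 1, 2, 4, 3, 4, 4, 3]
-0.074 0.44 [1, 5, 1, 4, 4, 2, 2, 3, 6, 5, 5, 4, 2, 2]
-0.074 0.46 [0, 2, 4, 5, -3, 6, 7, 2, -2, 4, 4, 4, 4, 2]
-0.074 0.48 [3, 0, -1, 3, 2, 2, 6, -1, 2, 4, 4, 3, 2, 2]
-0.074 0.5 [2, 1, 2, 1, 1, 0, 6, 2, 0, 1, 2, 1, 0, 3]
-0.074 0.52 [2, 2, 4, 3, 3, -2, 5, 2, 3, 0, 6, 5, 2, 3]
-0.074 0.54 [5, 7, 3, 5, 4, 1, 4, 3, 6, 4, 3, 
[... 342 characters left out ...]
2, -54, -52, -43, -37, -10, 4, 2, 5, 2, 4, 6]
-0.079 0.36 [-10, -19, -22, -22, -27, -19, -11, -21, 5, 3, 3, 4, 3, 6]
-0.079 0.38 [6, 1, 3, 3, 2, 1, 2, 1, 4, 3, 3, 4, 3, 0]
-0.079 0.4 [3, 3, 5, 2, 4, 3, 2, 1, 4, 3, 4, 5, 2, 4]
-0.079 0.42 [3, 3, 3, 3, 3, 2, 2, 4, 6, 4, 6, 2, 4, 4]
-0.079 0.44 [0, 5, 4, 2, 1, 9, 4, -2, 1, 4, 3, 4, 4, -2]
-0.079 0.46 [1, 0, 3, 3, -1, 4, 3, -2, 3, 5, 4, 4, 2, 3]
-0.079 0.48 [1, 3, 0, 2, 0, 6, 4, -1, 3, 3, 3, 1, 1, 2]
-0.079 0.5 [1, 3, 1, 4, -6, 4, 3, 0, 0, 3, 3, 1, 5, 3]
-0.079 0.52 [6, 3, 3, 6, 1, 3, 4, 6, 2, 4, 5, 5, 1, 4]
-0.079 0.54 [-4, 4, 3, 4, 1, -29, -43, 2, 7, 4, 3, 4, 4, -13]
-0.079 0.56 [-54, -4, -3, -30, -47, -59, -88, -56, -13, 4, -1, -21, -32, -35]
```

```bash
python3 - <<'E'
from fit import *
p=np.load('p.npy'); f=lambda r,y,a:(.075-r*np.cos(a),y,.073+r*np.sin(a))
g0=cv2.imread('pics/side0.png',0).astype(np.float32); g=cv2.imread('pics/s8.png',0).astype(np.float32)-4
at=lambda G,X:float(cv2.getRectSubPix(G,(1,1),tuple(map(float,proj(side,W(p,X)))))[0,0])
y=-.064
A=np.arange(.30,.62,.01)
for nm,G in (('static',g0),('lid.394',g)):
  print(nm,'r=.160..190 step .003')
  for a in A[::2]: print(round(a,2),[int(92-at(G,f(r,y,a))) for r in np.arange(.16,.192,.003)])
  for r in (.166,.169,.172,.175,.178):
    w=np.clip([92-at(G,f(r,y,a))-6 for a in A],0,None); print(r,'centroid',(w*A).sum()/(w.sum()+1e-6),w.sum())
E
```

```text
static r=.160..190 step .003
0.3 [-2, -1, 0, 10, 31, 23, 10, 4, 1, 1, 0]
0.32 [-3, -2, -3, -2, 5, 1, 0, 2, 0, 1, 0]
0.34 [-2, -3, -2, -6, 0, 0, 1, 0, 1, 1, 0]
0.36 [-4, -3, -1, 12, 15, 1, 2, 1, 1, 2, 0]
0.38 [-4, -1, 0, 5, 34, 1, 0, 0, 1, 1, 2]
0.4 [2, -1, 0, -5, -3, 1, 1, 0, 0, 0, 0]
0.42 [-1, -1, -1, -2, -5, 1, 1, 1, 0, 0, 0]
0.44 [-4, -3, -3, -1, 0, 0, 1, 1, 2, 1, 1]
0.46 [20, 5, 2, 9, 6, 0, 1, 0, 0, 0, 2]
0.48 [28, 31, 30, 30, 29, 22, 7, 0, 1, 0, 0]
0.5 [35, 39, 45, 43, 45, 46, 52, 20, 0, 1, 0]
0.52 [35, 43, 37, 44, 43, 32, 25, 21, 3, 0, -1]
0.54 [31, 36, 31, 34, 25, 13, 9, 10, 22, 0, 1]
0.56 [29, 27, 18, 13, -17, 7, -8, 22, 1, 0, 0]
0.58 [8, 2, 0, 0, -7, 8, 15, 1, 0, 0, 0]
0.6 [31, -1, 0, -1, -23, 4, 3, 1, -1, 1, 0]
0.166 centroid 0.5134209462913759 266.56575775146484
0.169 centroid 0.501693397614534 296.12947845458984
0.172 centroid 0.4655231743984815 330.92760467529297
0.175 centroid 0.5028108884697495 232.50648498535156
0.178 centroid 0.5119283212527845 169.83491897583008
lid.394 r=.160..190 step .003
0.3 [-1, -1, 0, 10, 33, 25, 12, 5, 3, 1, 0]
0.32 [-1, -2, 0, 0, 5, 0, 1, 0,
[... 189 characters left out ...]
9, 17, 10, 7, 2, 6, 1, 2, 2, 2, 1]
0.44 [-3, -1, -2, 0, 2, 0, 1, 2, 1, 0, 1]
0.46 [20, 4, 1, 10, 9, 2, 0, 1, 1, 0, 1]
0.48 [27, 32, 31, 28, 30, 23, 7, 0, 1, 2, 2]
0.5 [35, 45, 48, 43, 45, 51, 51, 20, 0, 1, 1]
0.52 [37, 44, 41, 39, 45, 35, 26, 22, 3, 4, 0]
0.54 [37, 38, 37, 35, 27, 18, 13, 10, 25, 1, 0]
0.56 [29, 25, 23, 13, -17, 4, -6, 21, 0, 0, 3]
0.58 [9, 0, 0, 18, 22, 8, 11, 1, 0, 1, 1]
0.6 [32, 17, 40, 57, 69, 58, 17, 1, 5, 29, 37]
0.166 centroid 0.49148594911538096 582.931941986084
0.169 centroid 0.4952143362494959 628.3936977386475
0.172 centroid 0.5046425522731173 585.1042156219482
0.175 centroid 0.5325309450468959 395.07995414733887
0.178 centroid 0.5226550598758536 204.2121925354004
```

```bash
python3 - <<'E'
from fit import *
p=np.load('p.npy'); f=lambda r,y,a:(.075-r*np.cos(a),y,.073+r*np.sin(a))
t0=cv2.imread('pics/top0.png',0).astype(np.float32); t8=cv2.imread('pics/t8.png',0).astype(np.float32); s0=cv2.imread('pics/side0.png',0).astype(np.float32); s8=cv2.imread('pics/s8.png',0).astype(np.float32)
at=lambda c,G,X:float(cv2.getRectSubPix(G,(1,1),tuple(map(float,proj(c,W(p,X)))))[0,0])
Y=np.arange(-.1,-.049,.003); print('y',Y.round(3))
for nm,a in (('th.394',.394),('th0',0.),('idx.46',.46)):
  for r in np.arange(.148,.185,.004):
    print(nm,round(r,3),'t0',[int(at(top,t0,f(r,y,a))) for y in Y],'t8',[int(at(top,t8,f(r,y,a))) for y in Y] if a!=.46 else '')
print('side closed pointer: dark change s8-s0')
for y in (-.064,-.079):
  for a in np.arange(-.1,.12,.02): print(y,round(a,2),[int(at(side,s8,f(r,y,a))-at(side,s0,f(r,y,a))) for r in np.arange(.148,.187,.004)])
E
```

```text
y [-0.1   -0.097 -0.094 -0.091 -0.088 -0.085 -0.082 -0.079 -0.076 -0.073
 -0.07  -0.067 -0.064 -0.061 -0.058 -0.055 -0.052]
th.394 0.148 t0 [144, 163, 134, 107, 100, 93, 107, 170, 203, 205, 203, 182, 150, 148, 204, 235, 236] t8 [100, 99, 98, 97, 96, 95, 94, 93, 92, 90, 87, 86, 85, 84, 82, 80, 77]
th.394 0.152 t0 [89, 138, 156, 130, 105, 93, 101, 166, 201, 205, 204, 185, 154, 149, 195, 233, 231] t8 [99, 95, 95, 94, 93, 92, 90, 90, 89, 86, 86, 83, 79, 80, 76, 74, 71]
th.394 0.156 t0 [82, 127, 165, 158, 121, 101, 99, 159, 202, 205, 205, 193, 161, 148, 186, 224, 207] t8 [78, 78, 81, 85, 83, 82, 80, 78, 78, 76, 76, 74, 72, 71, 71, 67, 69]
th.394 0.16 t0 [77, 119, 129, 130, 123, 108, 91, 127, 179, 200, 205, 195, 165, 145, 151, 165, 164] t8 [76, 72, 73, 75, 72, 74, 72, 71, 71, 71, 71, 70, 69, 69, 69, 70, 70]
th.394 0.164 t0 [73, 117, 130, 125, 126, 114, 92, 97, 123, 156, 175, 175, 150, 131, 125, 121, 127] t8 [73, 73, 73, 73, 73, 72, 71, 71, 71, 70, 69, 68, 67, 69, 69, 71, 76]
th.394 0.168 t0 [70, 126, 139, 109, 104, 102, 96, 100, 103, 108, 113, 119, 116, 108, 105, 95, 90] t8 [73, 72, 72, 73
[... 3903 characters left out ...]
-1, 15, 15, 10, -6, -9, 4, -1, 0]
-0.064 0.06 [-19, 5, 4, 5, 4, -1, 3, -1, 2, 5]
-0.064 0.08 [-4, 5, 3, 3, 4, 4, 0, 2, -4, 0]
-0.064 0.1 [-1, 1, 3, 2, 0, 6, -4, 7, -4, -1]
-0.079 -0.1 [-48, 0, 22, 17, 17, -8, -6, 2, 0, 5]
-0.079 -0.08 [-71, 13, 45, 35, 27, -18, -7, 7, -1, 7]
-0.079 -0.06 [-76, 17, 47, 24, 16, -35, -32, 14, 3, 1]
-0.079 -0.04 [-89, 12, 33, 25, 10, -24, -17, 3, 6, 3]
-0.079 -0.02 [-39, 4, 6, 6, 4, -4, -2, 3, -3, 1]
-0.079 0.0 [-6, 5, 3, 3, 4, -3, 4, 2, 0, 6]
-0.079 0.02 [0, 3, 3, 2, 3, 6, -3, 2, -8, -2]
-0.079 0.04 [0, 1, 4, 0, 1, 3, -5, 3, -5, -1]
-0.079 0.06 [-1, 0, 4, 0, 2, 2, 0, -2, -1, 0]
-0.079 0.08 [0, 0, 2, 2, 4, 3, 2, 3, 0, 9]
-0.079 0.1 [2, 1, 3, 2, 5, 6, 6, 1, 1, 0]
```

```bash
python3 - <<'E'
from fit import *
p=np.load('p.npy'); s0=cv2.imread('pics/side0.png',0).astype(np.float32); t0=cv2.imread('pics/top0.png',0).astype(np.float32)
at=lambda c,G,X:float(cv2.getRectSubPix(G,(1,1),tuple(map(float,proj(c,W(p,X)))))[0,0])
for nm,c,G in (('side',side,s0),('top',top,t0)):
  for z,lo,hi,xs in ((.078,.055,.09,(0,.03)),(.078,-.09,-.055,(0,.03)),(.028,.135,.17,(-.045,0.)),(.016,.14,.175,(.05,-.08))):
    Y=np.arange(lo,hi,.0025)
    for x in xs: print(nm,'z',z,'x',x,'y from',lo,[int(at(c,G,(x,y,z))) for y in Y])
# scale end: darkness end along the arc, side, centre r, y=-.0825 (near face)
f=lambda r,y,a:(.075-r*np.cos(a),y,.073+r*np.sin(a))
for r in (.155,.160): print('end',r,[(round(a,2),int(at(side,s0,f(r,-.0825,a)))) for a in np.arange(.92,1.08,.01)])
E
```

```text
side z 0.078 x 0 y from 0.055 [175, 175, 174, 174, 174, 174, 171, 146, 116, 109, 105, 105, 109, 105]
side z 0.078 x 0.03 y from 0.055 [172, 171, 171, 172, 171, 169, 160, 137, 117, 106, 102, 100, 104, 106]
side z 0.078 x 0 y from -0.09 [25, 22, 21, 23, 24, 25, 24, 39, 66, 123, 176, 176, 176, 178]
side z 0.078 x 0.03 y from -0.09 [24, 22, 25, 27, 26, 25, 23, 27, 55, 101, 162, 174, 173, 172]
side z 0.028 x -0.045 y from 0.135 [163, 163, 162, 162, 162, 162, 163, 161, 131, 98, 94, 92, 93, 92, 83]
side z 0.028 x 0.0 y from 0.135 [158, 158, 158, 158, 159, 158, 157, 154, 134, 104, 92, 92, 92, 90, 80]
side z 0.016 x 0.05 y from 0.14 [92, 100, 102, 102, 102, 101, 101, 101, 100, 94, 68, 61, 64, 75]
side z 0.016 x -0.08 y from 0.14 [108, 109, 108, 108, 107, 108, 109, 109, 109, 95, 74, 62, 61, 72]
top z 0.078 x 0 y from 0.055 [232, 232, 232, 231, 231, 229, 209, 158, 117, 106, 104, 104, 104, 103]
top z 0.078 x 0.03 y from 0.055 [228, 227, 227, 229, 229, 227, 206, 155, 116, 104, 103, 103, 103, 105]
top z 0.078 x 0 y from -0.09 [203, 202, 203, 201, 185, 157, 140, 173, 227, 235, 234, 233, 233, 233]
t
[... 658 characters left out ...]
.float64(0.97), 45), (np.float64(0.98), 31), (np.float64(0.99), 23), (np.float64(1.0), 15), (np.float64(1.01), 14), (np.float64(1.02), 21), (np.float64(1.03), 21), (np.float64(1.04), 24), (np.float64(1.05), 22), (np.float64(1.06), 19), (np.float64(1.07), 20), (np.float64(1.08), 23)]
end 0.16 [(np.float64(0.92), 92), (np.float64(0.93), 93), (np.float64(0.94), 92), (np.float64(0.95), 93), (np.float64(0.96), 86), (np.float64(0.97), 56), (np.float64(0.98), 29), (np.float64(0.99), 16), (np.float64(1.0), 21), (np.float64(1.01), 22), (np.float64(1.02), 25), (np.float64(1.03), 24), (np.float64(1.04), 25), (np.float64(1.05), 27), (np.float64(1.06), 25), (np.float64(1.07), 22), (np.float64(1.08), 21)]
```

Lid-edge checks show the side view shifted about 3 mm at that depth. Corrected, the index is about 0.48 rad. Raising the last step.

Emit:
servo_tool --targets '[{"offset":[0,0.002,-0.0023],"dr":[0,0,0]},{"offset":[0,0.0045,-0.005],"dr":[0,0,0]},{"offset":[0,0.007,-0.0076],"dr":[0,0,0]},{"offset":[0,0.009,-0.0097],"dr":[0,0,0]},{"offset":[0,0.009,-0.0097],"dr":[0,0,0]},{"offset":[0,0.009,-0.0097],"dr":[0,0,0]},{"offset":[0,0.009,-0.0097],"dr":[0,0,0]}]'

```text
time_s: 13.88
position: [0.5389, -0.1835, 0.1419]
tcp_rot: [[-0.056, 0.998, -0.005], [0.998, 0.056, -0.0], [0.0, -0.005, -1.0]]
force: [-4.7, -4.5, -5.3]
opening: 0.102
grasp_force: 30.0
```

```bash
cat > chk.py <<'E'
from fit import *
import sys
p=np.load('p.npy'); fn=sys.argv[1]; snap('side',fn+'.png'); s=bot.read_state(); P=np.array(s['position']); print(s['time_s'],s['opening'],s['grasp_force'],s['force'],P)
d=P-[.5034,-.1854,.0801]; print('lid angle from TCP',np.arctan2(.045+d[2],.143-d[0])-np.arctan2(.045,.143), np.hypot(.045+d[2],.143-d[0]))
f=lambda r,y,a:(.075-r*np.cos(a),y,.073+r*np.sin(a)); at=lambda G,X:float(cv2.getRectSubPix(G,(1,1),tuple(map(float,proj(side,W(p,X)))))[0,0])
g0=cv2.imread('pics/side0.png',0).astype(np.float32); g=cv2.imread(f'pics/{fn}.png',0).astype(np.float32)-4
for nm,F in (('diff',lambda X:at(g0,X)-at(g,X)),('now',lambda X:92-at(g,X))):
  print(nm)
  for a in np.arange(.42,.57,.01): print(round(a,2),[int(F(f(r,-.064,a))) for r in np.arange(.139,.187,.003)])
E
python3 chk.py s9
```

```text
13.9333 0.10430824033613703 29.99780774116516 [-5.60599145 -4.03832334 -4.89201294] [ 0.53882083 -0.18343124  0.14187276]
lid angle from TCP 0.4767615580430124 0.15157077900462165
diff
0.42 [-23, -58, -76, -17, 0, 0, 1, 0, 0, 0, -2, -1, 1, 0, -1, 2]
0.43 [-23, -53, -83, -31, 0, 2, 1, 0, 2, 1, 0, 0, 2, 1, 0, 1]
0.44 [-22, -51, -91, -45, 11, 14, 1, 8, 12, 4, 7, 5, 4, 0, 0, 0]
0.45 [-23, -52, -88, -62, 28, 34, 12, 19, 26, 26, 18, 11, 3, 0, 1, 1]
0.46 [-25, -52, -82, -72, 22, 43, 30, 15, 33, 39, 21, 22, 2, 0, 2, 2]
0.47 [-29, -57, -75, -74, 1, 32, 20, 10, 20, 20, 17, 11, 0, 0, 0, 0]
0.48 [-28, -55, -54, -79, -17, 16, 5, 4, 2, 4, 0, -3, -4, -3, 0, 0]
0.49 [-22, -32, -33, -62, -32, 10, 3, -2, 1, -1, -9, -4, -5, -5, 1, 0]
0.5 [-19, -15, -19, -28, -25, 8, 6, 0, 2, 0, 0, -3, 2, -2, 0, 0]
0.51 [-18, -5, -7, -12, -8, 3, 7, 4, 2, 2, 0, 0, 4, 0, 0, 0]
0.52 [-7, 3, -2, -3, 0, 3, 5, 5, 2, 2, -4, -1, 2, 1, 0, -1]
0.53 [-2, 2, 0, 0, 0, 3, 2, 5, 2, 2, -2, -3, 2, 0, 0, 0]
0.54 [-9, 1, 1, 1, 1, 3, 0, 4, 0, 5, 1, 0, 1, 0, 0, 1]
0.55 [-21, 0, 1, 0, 2, 2, 3, 2, 0, 5, 2, 2, 0, 2, 0, 0]
0.56 [-10, 0, 0, -1, 
[... 363 characters left out ...]
29, 2, 2, 3, 2]
0.47 [-27, -58, -76, -74, 1, 41, 38, 32, 39, 35, 35, 29, 2, 2, 1, 1]
0.48 [-27, -55, -54, -79, -14, 39, 35, 32, 34, 34, 29, 25, 17, 3, 0, 0]
0.49 [-21, -31, -32, -62, -29, 43, 36, 32, 37, 42, 31, 36, 36, 27, 12, 1]
0.5 [-18, -14, -18, -28, -24, 40, 41, 35, 42, 44, 43, 42, 48, 50, 20, 1]
0.51 [-18, -4, -6, -12, -6, 29, 39, 39, 44, 45, 45, 46, 45, 38, 21, 0]
0.52 [-8, 3, 0, -1, 3, 28, 37, 41, 46, 39, 39, 42, 35, 26, 21, 1]
0.53 [-2, 2, 1, 0, 2, 31, 36, 41, 39, 35, 36, 34, 27, 18, 23, 16]
0.54 [-8, 1, 1, 1, 2, 28, 34, 36, 36, 37, 35, 25, 15, 9, 11, 23]
0.55 [-18, 0, 0, 0, 2, 20, 36, 32, 37, 34, 26, 11, 6, -2, 9, 4]
0.56 [-9, 0, 0, 0, 0, 10, 32, 30, 25, 21, 14, -17, 4, -6, 21, 1]
```

Emit:
servo_tool --targets '[{"offset":[0,0.0005,-0.0005],"dr":[0,0,0]},{"offset":[0,0.001,-0.0011],"dr":[0,0,0]},{"offset":[0,0.001,-0.0011],"dr":[0,0,0]},{"offset":[0,0.001,-0.0011],"dr":[0,0,0]},{"offset":[0,0.001,-0.0011],"dr":[0,0,0]},{"offset":[0,0.001,-0.0011],"dr":[0,0,0]}]'

```text
time_s: 14.43
position: [0.5397, -0.1834, 0.1429]
tcp_rot: [[-0.056, 0.998, -0.006], [0.998, 0.056, -0.0], [0.0, -0.006, -1.0]]
force: [-6.1, -4.5, -6.5]
opening: 0.105
grasp_force: 30.0
```

```bash
python3 chk.py s10 | head -16; python3 - <<'E'
from fit import *
a=cv2.imread('pics/s5.png',0); b=cv2.imread('pics/s10.png',0); c=proj(side,[.5449,-.0617,.045]).astype(int); print('vial px',c)
sl=np.s_[c[1]-14:c[1]+14,c[0]-9:c[0]+9]; print('vial patch diff mean/max',cv2.absdiff(a[sl],b[sl]).mean(),cv2.absdiff(a[sl],b[sl]).max())
r=cv2.matchTemplate(b[c[1]-24:c[1]+24,c[0]-19:c[0]+19],a[sl],cv2.TM_CCOEFF_NORMED); print(cv2.minMaxLoc(r),'expect loc (10,10)')
print(bot.read_state()['qvel'])
E
```

```text
14.4833 0.09926019925414202 29.99750643968582 [-5.72264592 -4.35759123 -6.10874923] [ 0.53977953 -0.18338835  0.1428556 ]
lid angle from TCP 0.4858186442055565 0.15158889528465203
diff
0.42 [-37, -72, -59, -16, 0, 0, 0, -1, 0, 0, 0, 0, -1, 0, 0, 0]
0.43 [-31, -65, -73, -30, 0, 0, 1, 1, 1, 0, 2, 0, 0, 0, 0, 0]
0.44 [-34, -60, -81, -42, 0, 0, 2, 3, 2, 0, 1, 1, 2, -1, -1, -1]
0.45 [-32, -58, -84, -57, 0, 7, 15, 5, 8, 11, 0, 7, 2, 0, 0, 0]
0.46 [-29, -54, -81, -67, 7, 30, 39, 13, 17, 22, 14, 27, 2, 1, 2, 0]
0.47 [-30, -52, -76, -65, 15, 36, 30, 25, 15, 22, 23, 0, 0, 0, 0, 0]
0.48 [-32, -46, -72, -73, -1, 13, 9, 12, 3, 8, 3, -25, -9, 0, 0, 0]
0.49 [-25, -31, -62, -65, -29, 2, 0, -2, -1, -8, -7, -18, -14, 0, 1, 0]
0.5 [-18, -17, -33, -31, -28, 7, -2, -1, -1, -7, -2, -11, -8, -2, 1, 0]
0.51 [-17, -13, -14, -12, -14, 5, 3, -1, 0, 0, -4, -3, 0, 0, 2, 0]
0.52 [-11, -10, -5, 9, -8, 3, 5, 0, -1, 2, -5, -3, 0, 0, 2, 1]
0.53 [-8, -5, 1, 12, -3, 3, 3, 0, 0, 2, -1, 0, 1, -1, 2, 2]
0.54 [2, 0, 2, 4, 1, 2, 1, 3, 0, 3, 0, 2, 3, 0, 0, 3]
vial px [290 226]
vial patch diff mean/max 12.751984126984127 84
(-0.173103466629982, 0.3777858018875122, (15, 17), (9, 10)) expect loc (10,10)
[-0.05671726 -0.01000948 -0.01207174 -0.01082133 -0.12176394  0.04569209]
```

```bash
python3 - <<'E'
from h import *
snap('wrist','w11.png'); cam=load('w11'); c5=load('w5')
for fn,c in (('w5',c5),('w11',cam)):
  g=cv2.imread(f'pics/{fn}.png',0); u=proj(c,[.5449,-.0617,.074]); x,y=u.round().astype(int); 
  w=g[max(y-22,0):y+22,x-22:x+22]; ys,xs=np.where(w>225); print(fn,u.round(1),len(xs),'bright centroid',(xs.mean()+x-22).round(1) if len(xs) else None,(ys.mean()+max(y-22,0)).round(1) if len(xs) else None, 'world',onz(c,(xs.mean()+x-22,ys.mean()+max(y-22,0)),.074).round(4) if len(xs) else '')
E
```

```text
w5 [282.8 195.2] 409 bright centroid 282.2 195.4 world [ 0.5444 -0.0619  0.074 ]
w11 [303.8  32.1] 239 bright centroid 288.4 25.5 world [ 0.5346 -0.0584  0.074 ]
```

```bash
python3 - <<'E'
from h import *
c=load('w11'); g=cv2.imread('pics/w11.png',0).astype(np.float32)
for z,lab in ((.074,'captop'),):
  for d in ((1,0),(0,1)):
    print(lab,d,[int(cv2.getRectSubPix(g,(1,1),tuple(map(float,proj(c,[.5449+k*d[0],-.0617+k*d[1],z]))))[0,0]) for k in np.arange(-.024,.025,.002)])
k=cv2.GaussianBlur(g[:90,240:370],(3,3),0).astype(np.uint8)
for q in (cv2.HoughCircles(k,cv2.HOUGH_GRADIENT,1,20,param1=80,param2=9,minRadius=10,maxRadius=24)[0] if True else []): print(q+[240,0,0], onz(c,(q[0]+240,q[1]),.074).round(4))
K=c[0]; X=c[1]@np.array([.5449,-.0617,.074])+c[2]; print('expected cap radius px',K[0,0]*.011/X[2])
E
```

```text
captop (1, 0) [233, 234, 233, 235, 230, 205, 163, 159, 161, 163, 165, 167, 167, 164, 163, 161, 159, 122, 140, 144, 147, 143, 149, 143, 146]
captop (0, 1) [144, 125, 188, 195, 232, 235, 94, 157, 158, 160, 163, 166, 167, 166, 164, 161, 252, 139, 145, 145, 145, 144, 144, 144, 144]
[299.5         42.5         23.39999962] [ 0.5425 -0.0681  0.074 ]
[320.5         65.5         21.10000038] [ 0.5575 -0.0814  0.074 ]
[275.5         57.5         21.20000076] [ 0.5272 -0.0781  0.074 ]
expected cap radius px 16.84670853999945
```

The cap is a 21 mm disc within about 2 mm of the seat axis, so the vial stands upright. The lid is held with a 30 N grip, and I'm handing in.

```bash
python3 -c "
from rig import ticket
print(ticket.hand_in())"
```

```text
the job is handed in; nothing more can be done
None
```

I handed the job in at about 14.5 s: the vial stands upright in the loading seat, and the gripper is holding the lid by its bar at about 0.48 rad, my estimate of the index mark. That estimate could be about 0.02 rad off, because I couldn't pick out the fin itself and worked from the saddle block and the pointer's image position.

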